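# Nip a wooden block under a hold-down press

### The job

Clamp the wooden block where it lies under the hold-down press: turn the big lower knob clockwise until the foot only just rests on the block (feel for it, and do not squeeze), leaving the small upper knob alone until then. Then turn the small upper knob about a fifth of a turn clockwise to nip the block, and let go; leave the things around the press as they are.

Things in the scene. Friction and masses are not known exactly. Their poses are not given: they have to be found in the camera images.
- press_stand: fixed hold-down press: grey base plate 215 x 155 x 12 mm with a round steel column (28 mm thick) at the back and two knobs, one above the other on the column's axis, on top. Origin: centre of the plate's underside, on the desk; x points from the foot to the column (column axis at x = +70 mm, foot axis at x = -30 mm, both y = 0), z up
- coarse_mid (a point): centre of the big lower (coarse) knob, on its vertical axis: a dark steel knurled disc 56 mm across and 17 mm high (this point 8.5 mm above its underside; its underside is 170 mm above the desk, with free space below it beside a 42 mm wide collar). It sinks 3 mm for each rad of the small knob
- fine_mid (a point): centre of the small upper (fine) knob, on the same axis: a bare aluminium knurled disc 26 mm across and 18 mm high (this point 9 mm above its underside, which is 3 mm above the big knob's top); its top is 208 mm above the desk, the highest point of the press
- coarse_knob (a joint): angle of the big knob, rad, grows clockwise seen from above (0 to 5); each rad lowers arm and foot by 8 mm. It starts between 0 and 0.5. Stiff: about 0.34 N m of friction while it turns, little of it felt when one stops. Once the foot rests on the block, a hand that holds the knob feels some 0.05 to 0.1 N m more than before, also at rest, and more the further it turns. It stays where it is left
- fine_knob (a joint): angle of the small knob, rad, grows clockwise seen from above (0 to 2.2); each rad lowers the big knob, arm and foot by 3 mm. It starts at 0. Turning it takes about 0.12 to 0.2 N m. It stays where it is left
- press_arm: grey arm on a sleeve on the column; it reaches 100 mm to the front and ends in a round boss, out of which the stem with the foot hangs; origin on the column's axis at the arm's mid-height. The foot is sprung: it gives way only above 16 N, and from there the force on the block grows by 2.5 N per mm of drive (20 N per rad of the big knob, 7.5 N per rad of the small one)
- boss_end (a point): middle of the boss's lower end. The foot, a rubber-faced disc 26 mm across, hangs below it, its underside 39 to 47 mm below this point (the stem is set differently every time and is not measured). So where it meets the block must be felt: it takes between 1.0 and 2.6 rad of the big knob from its start
- block: loose wooden block, 70 x 125 x 20 mm, lying flat on the base plate under the foot; origin at the centre of its underside, long side along its y. Must stay put
- tape_roll: bystander: roll of masking tape lying flat, 104 mm across, 25 mm high; origin under its centre
- screwdriver: bystander: screwdriver 160 mm long lying on the desk; origin under its centre
There are look-alikes about, which are no part of the job. What is shaped like the block but purple is not meant.

How it is judged (in metres and radians):
On the way, in this order (a step that is already met when the one before it is completed fails the run):
1. the foot rests lightly on the block (3 to 21 N) with the small knob not yet turned (under 0.2 rad) (contact force between press_arm and block between 3 and 21 N and value of joint fine_knob below 0.2 rad), for 0.2 s.
2. the small knob has been turned to 0.9 to 1.7 rad and the foot presses the block with 18 to 33 N (contact force between press_arm and block between 18 and 33 N and value of joint fine_knob between 0.9 and 1.7 rad), for 0.2 s.
At the end, for the whole second after the job is handed in: The foot presses the block with 18 to 33 N, the small knob stands at 0.9 to 1.7 rad, and the block lies flat and at rest within 10 mm of where it was (all of step 2 and distance of block from where it was at the start of the episode below 0.01 m and angle between block's own z axis and vertical below 0.05 rad and linear speed of block below 0.01 m/s); the robot touches nothing.
It fails at once if the block is squeezed with more than 37 N (contact force between press_arm and block above 37 N).
It fails at once if the foot squeezes the block with more than 23 N before the small knob has been turned (contact force between press_arm and block above 23 N and value of joint fine_knob below 0.2 rad).
It fails at once if the tape roll or the screwdriver is knocked about (moved by more than 20 mm) (distance of any of tape_roll, screwdriver from where it was at the start of the episode above 0.02 m).
It also fails if it takes over 72 s, if anything falls off the work surface, if the arm or the gripper's body presses on something with over 40 N, if the wrist force passes 120 N, or if a joint passes its speed limit or range.

### The arm

A 6-joint arm with a two-finger parallel gripper is mounted at the origin on a cart in front of the work surface, level with it; the furniture and walls round the work are solid. World frame = base frame: x ahead of the robot, y to its left, z up, the work surface at z = 0. Lengths are in mm, angles in rad, forces in N, time in s.
With the tool pointing down it reaches from about 300 to 775 mm from the base axis. Payload 14.6 kg.
Tool frame: the origin (TCP) lies midway between the tips of the shut fingers; the grasp point (between the pads) lies 19 mm behind it; z points along the fingers, y is the direction in which the jaws open and shut (so a half turn about z gives the same grasp; the last joint's range is limited). The gripper opens to 94 mm and grips with 3 to 60 N. Pads are 16 mm wide; open, the fingers measure 119 mm over their backs; the gripper's body (75 mm by 177 mm) begins 78 mm behind the grasp point.
Start: joints at [-1.397, 0.3, 1.521, -0, 1.321, -0.067], TCP at [131.157, -534.123, 205.446] pointing down, gripper open.
Joint ranges: [-3.03, 3.03], [-0.79, 2.21], [0.23, 2.52], [-1.04, 4.18], [0, 3.07], [-2.55, 2.55]. Speed limits (rad/s): [2.22, 2.22, 2.57, 3.14, 3.14, 3.14].

### API

Orientations are given as [roll, pitch, yaw] about the fixed x, y, z axes, in that order (R = Rz(yaw) Ry(pitch) Rx(roll)).
In Python, from cell import read_state, camera, get_calibration, sign_off gives the robot as it stands.
- The arm moves only by the tool carry_out, never from a script. Its argument "series" is a list of rows, each an object with "delta_pos": the shift along the world's x, y, z in mm, a list of three; "turn": the turn, a rotation vector about the world's x, y, z in rad, a list of three; "hand": the opening, from 0 (shut) to 1 (fully open). A call has 1 to 8 rows; each row is the pose to reach, as a shift and turn from the pose commanded when the call began; what a row does not reach only later rows make up. A row lasts 1/8 s, in which the tool goes at most 62.5 mm and 10.7 degrees, less where a joint would pass 70% of its speed; a pose out of reach is approached as far as the arm can. A call with a gripper value outside its range is refused whole. The fingers move at their own pace and stop on an object; "squeeze" is the grip in N (left out, the last holds). Time passes only in rows, so rows that repeat a pose let the fingers close. It gives the time, the measured TCP pose, the force and the opening at its end, in the units of the state.
- read_state(): the state, without advancing time (a new reading comes with each control period).
- camera(name): name is "scene" or "side" or "wrist"; returns the picture (420x560x3 uint8, red, green, blue); there is no depth.
- get_calibration(name): a dict with "intrinsics" (3x3 intrinsics, pixels), "pose" (4x4, takes a point from camera to world coordinates). Camera axes: x right, y down, z forward; pixel columns grow to the right and rows downward; lengths in mm; the calibration is good to about 2 mm. A picture is of the moment at which its call begins: read the wrist's pose just before it. get_calibration takes no time and is no camera call; for the wrist camera it gives the pose at the moment of the call.
- sign_off(): hands the job in, once; it reports no verdict.
The state is a dict: "clock": time; "joints": joint angles; "qd": joint speeds; "effort": joint torques, N m; "eef_pos": TCP position; "eef_rot": TCP orientation; "wrist_force": force on the tool from outside, world axes, zero at the start; "moment": the same for the moment, N m; "finger_gap": finger opening in mm.
Only numpy, scipy, OpenCV 4.12 (cv2) and the standard library are available. Lean on these libraries where they do the work, as an engineer would, in place of code of your own. Each camera call takes 0.05 s, during which the arm holds its last target.

## Working session

There is one attempt and no reset: what is moved stays moved. The work goes in short steps, Python scripts to look and compute and a tool call to move; the robot and the scene stay as the last step left them, time stands still between calls to the robot, and variables do not carry over. Pictures are saved under pics/ and viewed, and the job is handed in when it is done.

Besides the shell and the picture viewer there is one more tool, called after ">>>" as name([rows], argument=value, ...), one row to a line, values as JSON. carry_out: Moves the arm, as the interface text tells. Its arguments: {"type":"object","properties":{"series":{"type":"array"},"squeeze":{"type":"number"}},"required":["series"]}

```bash
mkdir -p pics; ls; python3 - <<'E'
from cell import *
import cv2
print(read_state())
for n in ("scene","side","wrist"):
    c=get_calibration(n);print(n,c)
    cv2.imwrite(f"pics/{n}0.png",camera(n)[:,:,::-1])
E
```

```text
pics
{'clock': 0.0, 'joints': array([-1.39660339e+00,  3.00508319e-01,  1.52156620e+00,  3.74987382e-05,
        1.32070197e+00, -6.65927077e-02]), 'qd': array([-0.0012147 , -0.00024458,  0.00098505, -0.00028635,  0.00030129,
        0.00104738]), 'effort': array([ 1.67595554e-04, -5.31812382e+01, -3.52732265e+01,  7.07774330e-02,
        2.44353869e-02, -1.44768687e-04]), 'eef_pos': array([ 131.12202935, -533.87633395,  204.87220907]), 'eef_rot': array([-3.14041385e+00, -1.15017638e-04,  2.40776273e-01]), 'wrist_force': array([ 0.00182657, -0.13777331,  0.06625745]), 'moment': array([ 0.00957826, -0.02929955,  0.01406538]), 'finger_gap': 93.81905971650002}
scene {'intrinsics': array([[521.03872811,   0.        , 264.98240112],
       [  0.        , 521.03872811, 204.6734523 ],
       [  0.        ,   0.        ,   1.        ]]), 'pose': array([[-9.05766765e-01, -2.62014021e-01,  3.33069392e-01,
         1.75872954e+02],
       [-4.23187484e-01,  6.00668464e-01, -6.78313902e-01,
         5.36467820e+02],
       [-2.23365272e-02, -7.55344987e-01, -6.54946586e-01,
         7.61156043e+
[... 442 characters left out ...]
],
       [-1.59199401e-03, -7.39071498e-01, -6.73625108e-01,
         7.81796630e+02],
       [ 0.00000000e+00,  0.00000000e+00,  0.00000000e+00,
         1.00000000e+00]])}
wrist {'intrinsics': array([[325.666344  ,   0.        , 280.57032264],
       [  0.        , 325.666344  , 208.82150124],
       [  0.        ,   0.        ,   1.        ]]), 'pose': array([[ 2.38503159e-01, -9.44897720e-01, -2.24242150e-01,
         1.95837906e+02],
       [-9.71141696e-01, -2.32110752e-01, -5.48489303e-02,
        -5.18458675e+02],
       [-2.22384798e-04,  2.30852545e-01, -9.72988722e-01,
         3.84365170e+02],
       [ 0.00000000e+00,  0.00000000e+00,  0.00000000e+00,
         1.00000000e+00]])}
```

View pics/scene0.png

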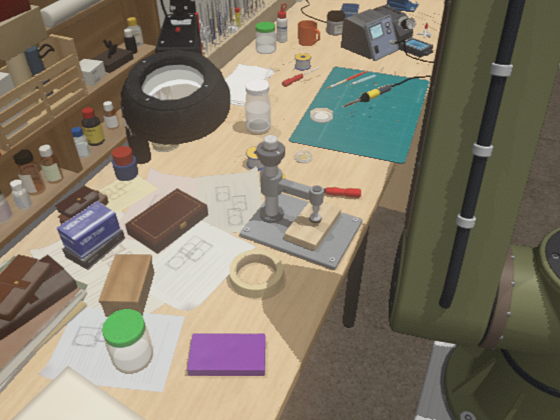

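View pics/side0.png

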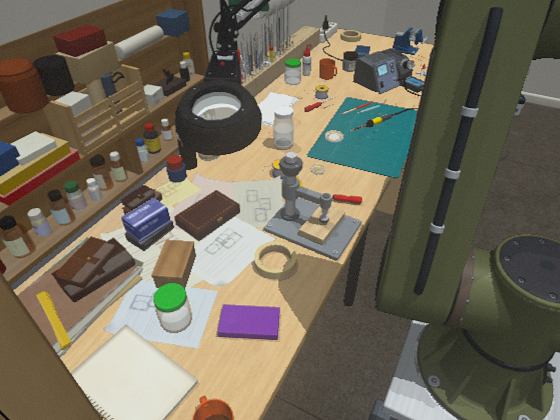

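View pics/wrist0.png

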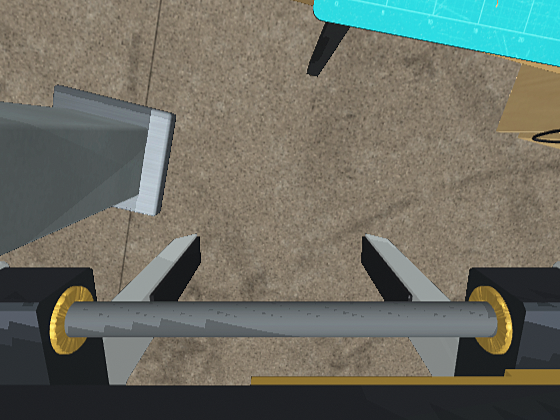

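```bash
cat > h.py <<'E'
import numpy as np
from cell import *
def ray(n,u,v,cal=None):
    c=cal or get_calibration(n);K=c["intrinsics"];T=c["pose"]
    d=T[:3,:3]@np.linalg.solve(K,[u,v,1.]);return T[:3,3],d/np.linalg.norm(d)
def onz(n,u,v,z,cal=None):
    o,d=ray(n,u,v,cal);return o+d*(z-o[2])/d[2]
def proj(n,p,cal=None):
    c=cal or get_calibration(n);T=np.linalg.inv(c["pose"]);q=c["intrinsics"]@(T[:3,:3]@np.array(p,float)+T[:3,3]);return q[:2]/q[2]
E
python3 - <<'E'
import cv2
for n,x,y in (("scene",215,120),("side",245,140)):
    im=cv2.imread(f"pics/{n}0.png")[y:y+150,x:x+160]
    cv2.imwrite(f"pics/{n}0z.png",cv2.resize(im,None,fx=4,fy=4,interpolation=cv2.INTER_CUBIC)[:600])
E
```

```text
(no output)
```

View pics/scene0z.png

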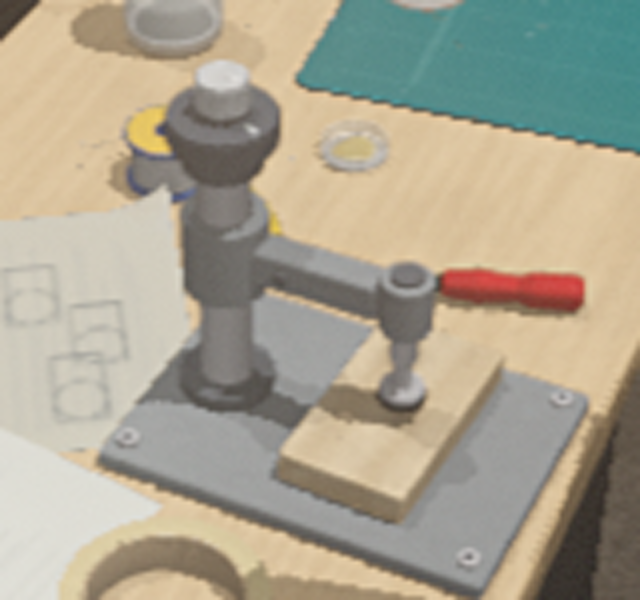

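View pics/side0z.png

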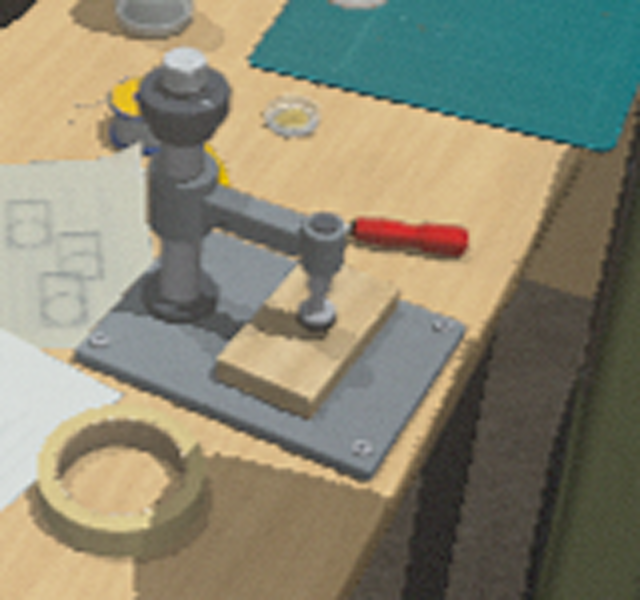

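```bash
python3 - <<'E'
from h import *
np.set_printoptions(precision=1,suppress=True)
for n,ox,oy,L in (("scene",215,120,[("finetop",222,75,208),("cornL",104,455,12),("cornF",475,578,12),("cornR",588,398,12),("coarse_top_edge",223,112,187),("boss",407,275,130),("block1",282,460,32),("block2",399,498,32),("block3",503,352,32),("colbase",227,372,12),("driver",440,283,8),("driver",583,293,8)]),
  ("side",245,140,[("finetop",185,57,208),("cornL",76,357,12),("cornF",368,470,12),("cornR",465,325,12),("boss",324,225,130),("driver",355,230,8),("driver",467,240,8)])):
  for t,u,v,z in L: print(n,t,onz(n,ox+u/4,oy+v/4,z))
E
```

```text
scene finetop [ 528.4 -213.6  208. ]
scene cornL [ 563.5 -136.5   12. ]
scene cornF [ 360.4 -132.8   12. ]
scene cornR [ 348.6 -278.1   12. ]
scene coarse_top_edge [ 528.1 -213.3  187. ]
scene boss [ 425.8 -198.8  130. ]
scene block1 [ 469.9 -151.2   32. ]
scene block2 [ 406.9 -149.9   32. ]
scene block3 [ 395.5 -273.    32. ]
scene colbase [ 531.9 -220.4   12. ]
scene driver [ 454.5 -341.7    8. ]
scene driver [ 377.9 -365.3    8. ]
side finetop [ 526.6 -215.1  208. ]
side cornL [ 561.5 -132.7   12. ]
side cornF [ 355.3 -129.1   12. ]
side cornR [ 346.4 -279.4   12. ]
side boss [ 422.6 -197.4  130. ]
side driver [ 450.4 -341.5    8. ]
side driver [ 375.8 -368.     8. ]
```

```bash
python3 - <<'E'
from h import *
np.set_printoptions(precision=1,suppress=True)
for z in (50,200,300,400,500): print(z,onz("scene",175,95,z),onz("side",219,117,z), onz("scene",225,85,z))
c=get_calibration("scene")["pose"];print(c[:3,3])
E
```

```text
50 [ 963.  -520.9   50. ] [ 951.3 -512.4   50. ] [ 861.8 -625.4   50. ]
200 [ 797.  -297.9  200. ] [ 788.7 -295.5  200. ] [ 717.2 -380.3  200. ]
300 [ 686.3 -149.2  300. ] [ 680.3 -150.9  300. ] [ 620.7 -217.   300. ]
400 [575.6  -0.5 400. ] [571.8  -6.4 400. ] [524.2 -53.6 400. ]
500 [464.9 148.2 500. ] [463.4 138.2 500. ] [427.8 109.8 500. ]
[175.9 536.5 761.2]
```

>>> carry_out([
  {"delta_pos": [10,20,40],"turn": [0,-0.1,0],"hand": 1},
  {"delta_pos": [20,60,90],"turn": [0,-0.25,0],"hand": 1},
  {"delta_pos": [40,100,140],"turn": [0,-0.4,0],"hand": 1},
  {"delta_pos": [60,140,170],"turn": [0,-0.55,0],"hand": 1},
  {"delta_pos": [80,180,180],"turn": [0,-0.7,0],"hand": 1},
  {"delta_pos": [100,210,180],"turn": [0,-0.7,0],"hand": 1},
  {"delta_pos": [100,210,180],"turn": [0,-0.7,0],"hand": 1},
])

```text
clock: 1.02
eef_pos: [231.6, -322.8, 385.9]
eef_rot: [2.941, -0.675, 0.313]
wrist_force: [0.1, -0.7, 0.7]
finger_gap: 94.2
```

```bash
python3 - <<'E'
from h import *
import cv2,pickle
np.set_printoptions(precision=3,suppress=True)
s=read_state();print(s["eef_pos"],s["eef_rot"],s["joints"])
c=get_calibration("wrist");pickle.dump(c,open("w1.pkl","wb"))
cv2.imwrite("pics/wrist1.png",camera("wrist")[:,:,::-1]); print(c["pose"])
E
```

```text
[ 231.58  -322.821  385.902] [ 2.941 -0.675  0.313] [-1.507 -0.293  1.849  0.699  1.54  -0.185]
[[   0.183   -0.871    0.456  165.528]
 [  -0.971   -0.234   -0.057 -306.948]
 [   0.156   -0.432   -0.888  564.889]
 [   0.       0.       0.       1.   ]]
```

View pics/wrist1.png

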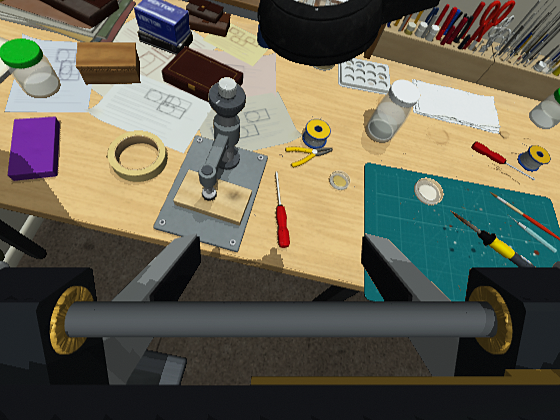

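```bash
cat >> h.py <<'E'
def tri(rays):
    A=np.zeros((3,3));b=np.zeros(3)
    for o,d in rays:
        P=np.eye(3)-np.outer(d,d);A+=P;b+=P@o
    x=np.linalg.solve(A,b);return x,[np.linalg.norm((np.eye(3)-np.outer(d,d))@(x-o)) for o,d in rays]
E
python3 - <<'E'
from h import *
import pickle,cv2
np.set_printoptions(precision=1,suppress=True)
w=pickle.load(open("w1.pkl","rb"))
print("lamp",tri([ray("scene",177,95),ray("side",219,117),ray(0,322,15,w)]))
print("fine",tri([ray("scene",270.5,138.7),ray("side",291.2,154.2),ray(0,226,86,w)]), onz(0,226,86,208,w))
im=cv2.imread("pics/wrist1.png")[60:260,140:310]
cv2.imwrite("pics/wrist1z.png",cv2.resize(im,None,fx=3,fy=3,interpolation=cv2.INTER_CUBIC))
E
```

```text
lamp (array([ 817.4, -334.7,  171.8]), [np.float64(4.567798476237386), np.float64(1.236894697918972), np.float64(5.780499818879606)])
fine (array([ 527. , -214.6,  207.1]), [np.float64(1.8069503317530071), np.float64(1.1228981035131225), np.float64(2.0621459522047183)]) [ 523.2 -214.8  208. ]
```

View pics/wrist1z.png

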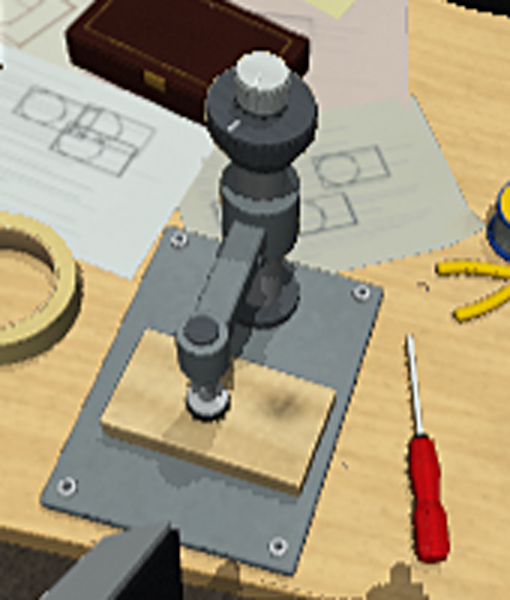

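>>> carry_out([
  {"delta_pos": [40,20,0],"turn": [0,0.12,0],"hand": 1},
  {"delta_pos": [80,40,0],"turn": [0,0.28,0],"hand": 1},
  {"delta_pos": [120,60,-10],"turn": [0,0.44,0],"hand": 1},
  {"delta_pos": [160,80,-25],"turn": [0,0.6,0],"hand": 1},
  {"delta_pos": [200,95,-35],"turn": [0,0.7,0],"hand": 1},
  {"delta_pos": [229,110,-45],"turn": [0,0.7,0],"hand": 1},
  {"delta_pos": [229,110,-45],"turn": [0,0.7,0],"hand": 1},
  {"delta_pos": [229,110,-45],"turn": [0,0.7,0],"hand": 1},
])

```text
clock: 2.08
eef_pos: [459.9, -214.9, 340.4]
eef_rot: [-3.141, 0.0, 0.24]
wrist_force: [1.0, -0.1, 0.7]
finger_gap: 93.8
```

```bash
cat > snap.py <<'E'
from h import *
import cv2,pickle,sys
np.set_printoptions(precision=3,suppress=True)
k=sys.argv[1]
s=read_state();print(s["eef_pos"],s["eef_rot"],s["joints"])
c=get_calibration("wrist");pickle.dump(c,open(f"w{k}.pkl","wb"))
cv2.imwrite(f"pics/wrist{k}.png",camera("wrist")[:,:,::-1])
E
python3 snap.py 2
```

```text
[ 459.861 -214.908  340.394] [-3.141  0.     0.24 ] [-0.509  0.137  1.41  -0.     1.595  0.821]
```

View pics/wrist2.png

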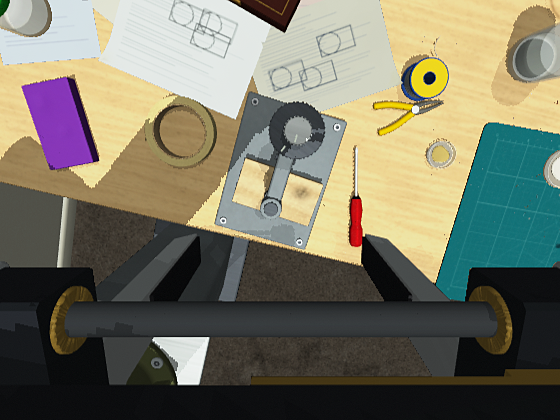

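```bash
python3 - <<'E'
from h import *
import pickle,cv2
np.set_printoptions(precision=1,suppress=True)
w=pickle.load(open("w2.pkl","rb"))
im=cv2.imread("pics/wrist2.png")
g=cv2.cvtColor(im,cv2.COLOR_BGR2GRAY)[95:165,262:335]
print(g[10:60:3,10:60:3])
cv2.imwrite("pics/w2z.png",cv2.resize(im[90:260,210:350],None,fx=3.5,fy=3.5,interpolation=cv2.INTER_CUBIC))
print(onz(0,298,129,208,w))
for p in ((527,-214,208),(527,-214,187)):print(proj(0,p,w))
E
```

```text
[[ 96  94  95  84  49  57  61  59  57  57  59  57  35 138 213 209 210]
 [ 95  94  72  57  61  59  59  60  58  58  56  57  59  54  19 213 209]
 [ 94 102  54  59  58  59  59  58  60  60  58  57  58  57  54  30 158]
 [ 99  55  57  56  57  57  59  59  55  56  58  57  56  57  56  53  54]
 [ 32  55  57  56  56  57  95  45 137 142 150  73  57  55  56  57  47]
 [ 56  59  55  56  57  93 160 165 163 160 162 161  96  56  56  55  56]
 [ 56  58  59  55  50 142 164 165 163 164 162 162 157  56  56  56  54]
 [ 54  55  57  59 149 158 156 159 162 162 163 163 163  91  58  58  55]
 [ 59  56  57  57  52 153 153 155 156 158 156 158 160  97  91  44  93]
 [ 57  58  55  56  94 150 148 149 152 152 152 153 154 109 110  71 105]
 [ 58  58  57  42  92 152 152 154 200 148 149 149 152 213  51  56  55]
 [ 55  57  60  42  35 148 153 151 189 152 153 142 204  50  55  53  56]
 [ 54  55  56  61  43  93 144 145 150 152 151 112  83  97  88  93  45]
 [ 69  58  55  56  36  42  53 117  93  84  91 111  99 102 103 100  74]
 [149  46  58  47 199  38  33  95  90  86  99 106 108 101 100 103 167]
 [143  67  51 215  48  45 110 106 105 108 102 106 106 108 101 148 161]
 [156  72  40  37  50 116 105 108 111 107 108 102 104  95 163 163 164]]
[ 530.6 -214.7  208. ]
[296.3 132.7]
[295.3 132.6]
```

View pics/w2z.png

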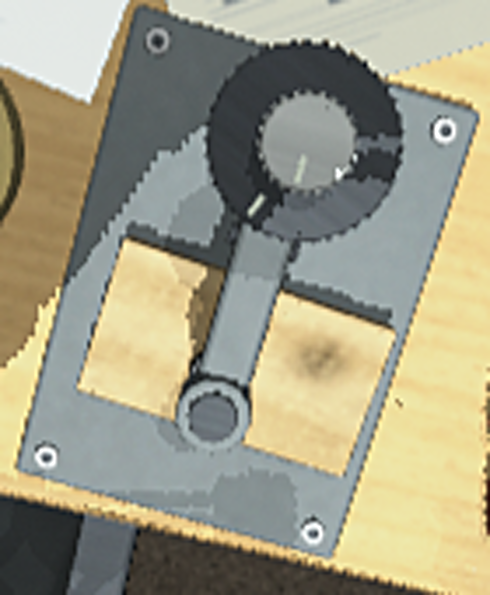

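>>> carry_out([
  {"delta_pos": [10,0,0],"turn": [0,0,0.17],"hand": 1},
  {"delta_pos": [20,0,-5],"turn": [0,0,0.34],"hand": 1},
  {"delta_pos": [30,0,-10],"turn": [0,0,0.51],"hand": 1},
  {"delta_pos": [40,0,-15],"turn": [0,0,0.68],"hand": 1},
  {"delta_pos": [50,0,-20],"turn": [0,0,0.85],"hand": 1},
  {"delta_pos": [60,0,-30],"turn": [0,0,1.02],"hand": 1},
  {"delta_pos": [69,0,-40],"turn": [0,0,1.19],"hand": 1},
  {"delta_pos": [69,0,-40],"turn": [0,0,1.36],"hand": 1},
])

```text
clock: 3.12
eef_pos: [528.5, -215.3, 300.3]
eef_rot: [-3.141, -0.0, 1.605]
wrist_force: [0.1, -0.2, 0.5]
finger_gap: 94.1
```

>>> carry_out([
  {"delta_pos": [0,0,0],"turn": [0,0,0.17],"hand": 1},
  {"delta_pos": [0,0,0],"turn": [0,0,0.34],"hand": 1},
  {"delta_pos": [0,0,0],"turn": [0,0,0.51],"hand": 1},
  {"delta_pos": [0,0,0],"turn": [0,0,0.68],"hand": 1},
  {"delta_pos": [0,0,0],"turn": [0,0,0.85],"hand": 1},
  {"delta_pos": [0,0,0],"turn": [0,0,0.9],"hand": 1},
  {"delta_pos": [0,0,0],"turn": [0,0,0.9],"hand": 1},
])

```text
clock: 4.0
eef_pos: [528.5, -215.2, 301.2]
eef_rot: [3.141, 0.001, 2.499]
wrist_force: [-0.6, 1.0, 0.4]
finger_gap: 94.1
```

```bash
python3 snap.py 3; python3 - <<'E'
from h import *
import pickle
w=pickle.load(open("w3.pkl","rb"))
for p in ((529,-214,208),(529,-214,187)):print(proj(0,p,w))
E
```

```text
[ 528.494 -215.172  301.245] [3.141 0.001 2.499] [-0.451  0.295  1.308 -0.     1.537 -1.379]
[282.35764641 210.02274775]
[282.23233065 204.63090772]
```

View pics/wrist3.png

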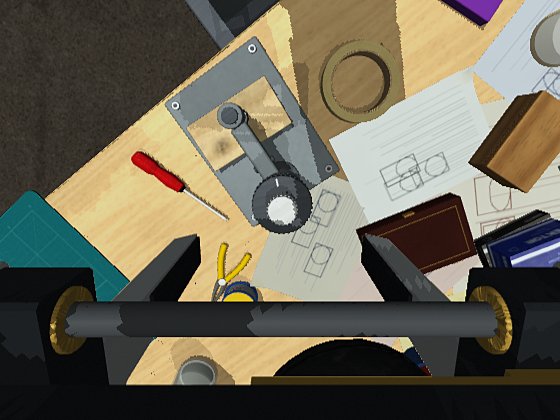

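```bash
python3 - <<'E'
import cv2
im=cv2.imread("pics/wrist3.png")
cv2.imwrite("pics/w3z.png",cv2.resize(im[160:240,240:330],None,fx=7,fy=7,interpolation=cv2.INTER_CUBIC))
E
```

```text
(no output)
```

View pics/w3z.png

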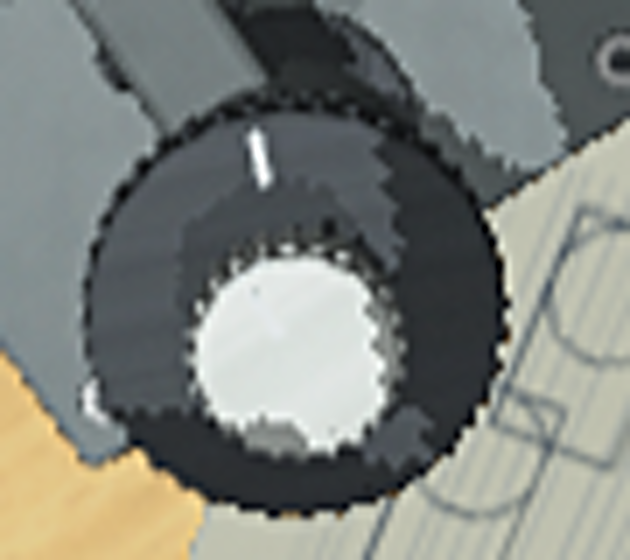

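>>> carry_out([
  {"delta_pos": [0,0.5,-40],"turn": [0,0,0],"hand": 1},
  {"delta_pos": [0,0.5,-80],"turn": [0,0,0],"hand": 1},
  {"delta_pos": [0,0.5,-105],"turn": [0,0,0],"hand": 1},
  {"delta_pos": [0,0.5,-125],"turn": [0,0,0],"hand": 1},
  {"delta_pos": [0,0.5,-138],"turn": [0,0,0],"hand": 1},
  {"delta_pos": [0,0.5,-138],"turn": [0,0,0],"hand": 1},
  {"delta_pos": [0,0.5,-138],"turn": [0,0,0],"hand": 1},
])

```text
clock: 4.92
eef_pos: [529.5, -213.9, 163.4]
eef_rot: [3.141, 0.001, 2.5]
wrist_force: [-0.5, -0.0, 0.6]
finger_gap: 93.9
```

```bash
cat > st.py <<'E'
from h import *
np.set_printoptions(precision=3,suppress=True)
s=read_state();print(s["clock"],s["eef_pos"],s["eef_rot"],"j6",s["joints"][5],"F",s["wrist_force"],"M",s["moment"],"eff6",s["effort"][5],"gap",s["finger_gap"])
E
python3 st.py; python3 snap.py 4; python3 st.py
```

```text
4.925 [ 529.46  -213.885  163.412] [3.141 0.001 2.5  ] j6 -1.3776962707818408 F [-0.475 -0.006  0.569] M [ 0.01  -0.172 -0.035] eff6 0.00765394710469991 gap 93.88802882011862
[ 529.46  -213.885  163.412] [3.141 0.001 2.5  ] [-0.448  0.382  1.512 -0.     1.247 -1.378]
4.975 [ 529.475 -213.873  163.437] [3.141 0.001 2.5  ] j6 -1.3776911956900746 F [-0.09  -0.377  0.292] M [-0.038 -0.153  0.   ] eff6 0.005800667713629082 gap 93.88450258432658
```

View pics/wrist4.png

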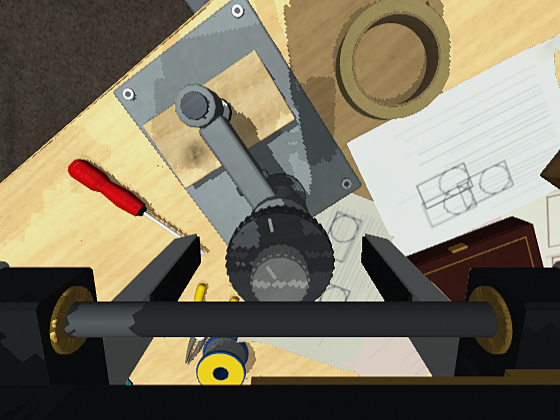

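>>> carry_out([
  {"delta_pos": [0,0,0],"turn": [0,0,0],"hand": 0.5},
  {"delta_pos": [0,0,0],"turn": [0,0,0],"hand": 0.5},
  {"delta_pos": [0,0,0],"turn": [0,0,0],"hand": 0.5},
  {"delta_pos": [0,0,0],"turn": [0,0,0],"hand": 0.5},
  {"delta_pos": [0,0,0],"turn": [0,0,0],"hand": 0.5},
  {"delta_pos": [0,0,0],"turn": [0,0,0],"hand": 0.5},
], squeeze=45)

```text
clock: 5.72
eef_pos: [528.9, -214.0, 162.5]
eef_rot: [-3.141, -0.0, 2.501]
wrist_force: [-4.1, -4.3, 0.7]
finger_gap: 55.6
```

```bash
python3 st.py
```

```text
5.725 [ 528.923 -213.97   162.483] [-3.141 -0.     2.501] j6 -1.377879538708937 F [-4.08  -4.291  0.737] M [-0.706  0.524 -0.054] eff6 0.005645797646138817 gap 55.580695579718224
```

>>> carry_out([
  {"delta_pos": [0,0,0],"turn": [0,0,-0.1],"hand": 0.5},
  {"delta_pos": [0,0,0],"turn": [0,0,-0.2],"hand": 0.5},
  {"delta_pos": [0,0,0],"turn": [0,0,-0.3],"hand": 0.5},
  {"delta_pos": [0,0,0],"turn": [0,0,-0.4],"hand": 0.5},
  {"delta_pos": [0,0,0],"turn": [0,0,-0.4],"hand": 0.5},
  {"delta_pos": [0,0,0],"turn": [0,0,-0.4],"hand": 0.5},
])

```text
clock: 6.48
eef_pos: [529.0, -213.9, 162.5]
eef_rot: [-3.141, 0.0, 2.103]
wrist_force: [-3.2, -4.2, 1.7]
finger_gap: 55.2
```

```bash
cat > sm.py <<'E'
from h import *
import sys,cv2
np.set_printoptions(precision=3,suppress=True)
R=[]
for i in range(int(sys.argv[1]) if len(sys.argv)>1 else 5):
    s=read_state();R.append(np.r_[s["wrist_force"],s["moment"],s["effort"][5],s["eef_rot"][2],s["joints"][5],s["eef_pos"]]);im=camera("wrist")
R=np.array(R);print("clock",s["clock"],"gap",s["finger_gap"])
print("F",R[:,:3].mean(0),"M",R[:,3:6].mean(0),"eff6 %.4f yaw %.4f j6 %.4f"%tuple(R[:,6:9].mean(0)),R[-1,9:]);print("Mz",R[:,5],"Mzstd",R[:,5].std())
if len(sys.argv)>2: cv2.imwrite(f"pics/{sys.argv[2]}.png",im[:,:,::-1])
E
python3 sm.py 5 w5
```

```text
clock 6.675 gap 55.26133757518045
F [-3.582 -3.72   1.545] M [-0.691  0.516 -0.099] eff6 -0.1016 yaw 2.1026 j6 -0.9799 [ 529.038 -213.882  162.501]
Mz [-0.145 -0.121 -0.085 -0.1   -0.046] Mzstd 0.0333233745127971
```

View pics/w5.png

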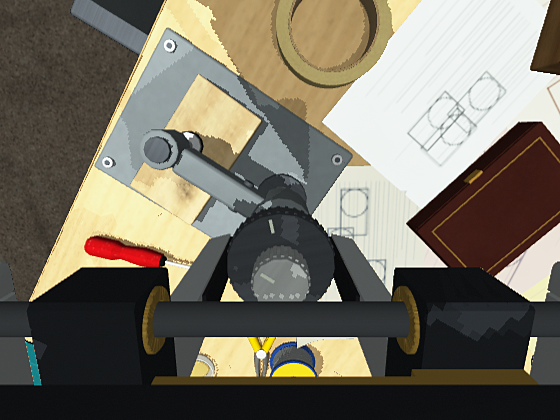

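>>> carry_out([
  {"delta_pos": [0,0,0],"turn": [0,0,-0.1],"hand": 0.5},
  {"delta_pos": [0,0,0],"turn": [0,0,-0.2],"hand": 0.5},
  {"delta_pos": [0,0,0],"turn": [0,0,-0.3],"hand": 0.5},
  {"delta_pos": [0,0,0],"turn": [0,0,-0.4],"hand": 0.5},
  {"delta_pos": [0,0,0],"turn": [0,0,-0.4],"hand": 0.5},
  {"delta_pos": [0,0,0],"turn": [0,0,-0.4],"hand": 0.5},
])

```text
clock: 7.48
eef_pos: [529.1, -213.9, 162.5]
eef_rot: [3.142, 0.0, 1.704]
wrist_force: [-2.9, -4.2, 0.5]
finger_gap: 55.2
```

```bash
sed -i 's/print("Mz",R\[:,5\]/print("e6",R[:,6],"Mz",R[:,5]/' sm.py
python3 sm.py 5
```

```text
clock 7.675 gap 54.97123503214222
F [-2.668 -4.424  1.108] M [-0.803  0.37  -0.076] eff6 -0.0859 yaw 1.7042 j6 -0.5815 [ 529.13  -213.823  162.503]
e6 [-0.07  -0.088 -0.09  -0.091 -0.091] Mz [-0.104 -0.095 -0.049 -0.065 -0.066] Mzstd 0.020483633403991404
```

>>> carry_out([
  {"delta_pos": [0,0,0],"turn": [0,0,-0.1],"hand": 0.5},
  {"delta_pos": [0,0,0],"turn": [0,0,-0.1],"hand": 0.5},
  {"delta_pos": [0,0,0],"turn": [0,0,-0.1],"hand": 0.5},
  {"delta_pos": [0,0,0],"turn": [0,0,-0.1],"hand": 0.5},
])

```text
clock: 8.22
eef_pos: [529.2, -213.8, 162.5]
eef_rot: [3.141, 0.0, 1.604]
wrist_force: [-2.4, -3.9, 1.0]
finger_gap: 55.4
```

```bash
python3 sm.py 4
```

```text
clock 8.375 gap 55.11739435862895
F [-2.478 -4.667  0.86 ] M [-0.819  0.333 -0.032] eff6 -0.0308 yaw 1.6043 j6 -0.4815 [ 529.154 -213.821  162.496]
e6 [-0.031 -0.031 -0.031 -0.031] Mz [-0.026 -0.019 -0.051 -0.03 ] Mzstd 0.011754544076218723
```

>>> carry_out([
  {"delta_pos": [0,0,0],"turn": [0,0,-0.1],"hand": 0.5},
  {"delta_pos": [0,0,0],"turn": [0,0,-0.1],"hand": 0.5},
  {"delta_pos": [0,0,0],"turn": [0,0,-0.1],"hand": 0.5},
  {"delta_pos": [0,0,0],"turn": [0,0,-0.1],"hand": 0.5},
])

```text
clock: 8.93
eef_pos: [529.2, -213.8, 162.5]
eef_rot: [3.141, 0.0, 1.505]
wrist_force: [-2.9, -4.5, 0.3]
finger_gap: 54.9
```

```bash
python3 sm.py 4
```

```text
clock 9.075 gap 55.26473252674886
F [-2.235 -4.512  0.956] M [-0.845  0.28  -0.047] eff6 -0.0421 yaw 1.5047 j6 -0.3820 [ 529.183 -213.855  162.52 ]
e6 [-0.042 -0.042 -0.042 -0.042] Mz [-0.086 -0.051 -0.016 -0.034] Mzstd 0.025953243786268308
```

>>> carry_out([
  {"delta_pos": [0,0,0],"turn": [0,0,-0.1],"hand": 0.5},
  {"delta_pos": [0,0,0],"turn": [0,0,-0.1],"hand": 0.5},
  {"delta_pos": [0,0,0],"turn": [0,0,-0.1],"hand": 0.5},
  {"delta_pos": [0,0,0],"turn": [0,0,-0.1],"hand": 0.5},
])

```text
clock: 9.62
eef_pos: [529.2, -213.9, 162.5]
eef_rot: [3.141, 0.0, 1.405]
wrist_force: [-2.6, -4.3, 1.0]
finger_gap: 55.3
```

```bash
python3 sm.py 3
```

```text
clock 9.725 gap 55.059381723398474
F [-1.742 -3.986  0.552] M [-0.908  0.244 -0.008] eff6 -0.0400 yaw 1.4045 j6 -0.2818 [ 529.223 -213.835  162.507]
e6 [-0.059 -0.038 -0.023] Mz [ 0.008 -0.041  0.008] Mzstd 0.023119134811635886
```

>>> carry_out([
  {"delta_pos": [0,0,0],"turn": [0,0,-0.1],"hand": 0.5},
  {"delta_pos": [0,0,0],"turn": [0,0,-0.1],"hand": 0.5},
  {"delta_pos": [0,0,0],"turn": [0,0,-0.1],"hand": 0.5},
  {"delta_pos": [0,0,0],"turn": [0,0,-0.1],"hand": 0.5},
])

```text
clock: 10.28
eef_pos: [529.3, -213.8, 162.5]
eef_rot: [3.141, 0.0, 1.304]
wrist_force: [-1.6, -4.8, 0.4]
finger_gap: 55.1
```

```bash
python3 sm.py 3 w6
```

```text
clock 10.375 gap 55.46629288150477
F [-1.676 -5.121  0.983] M [-0.886  0.262 -0.079] eff6 -0.0663 yaw 1.3044 j6 -0.1816 [ 529.242 -213.855  162.527]
e6 [-0.066 -0.066 -0.066] Mz [-0.1   -0.086 -0.051] Mzstd 0.020748822522050642
```

View pics/w6.png

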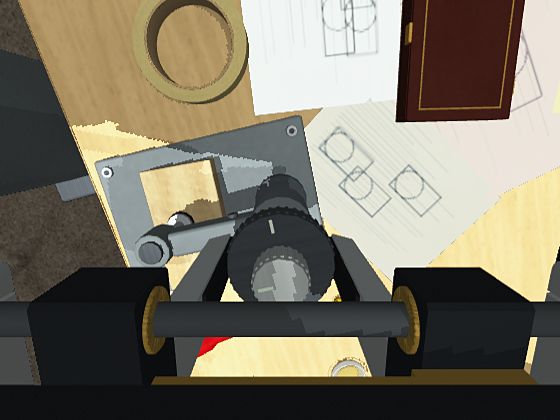

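```bash
python3 - <<'E'
from h import *
import cv2
im=camera("scene")[:,:,::-1]
cv2.imwrite("pics/s6.png",im)
cv2.imwrite("pics/s6z.png",cv2.resize(im[170:250,270:350],None,fx=7,fy=7,interpolation=cv2.INTER_CUBIC))
E
python3 sm.py 2
```

```text
clock 10.525 gap 55.04656161305299
F [-1.566 -4.696  0.993] M [-0.902  0.224 -0.08 ] eff6 -0.0664 yaw 1.3044 j6 -0.1816 [ 529.23  -213.866  162.523]
e6 [-0.066 -0.066] Mz [-0.053 -0.107] Mzstd 0.026786206874783204
```

View pics/s6z.png

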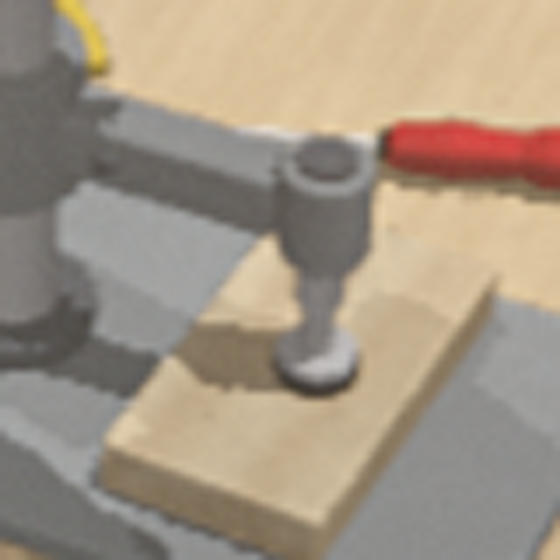

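```bash
python3 - <<'E'
from h import *
import pickle
np.set_printoptions(precision=3,suppress=True)
w=pickle.load(open("w2.pkl","rb"))
P=[onz(0,210+u/3.5,90+v/3.5,12,w) for u,v in((157,40),(445,130),(46,457),(313,532))]
for p in P:print(p)
d=(P[0]+P[1]-P[2]-P[3])[:2];print("yaw",np.arctan2(d[1],d[0]), np.mean(P,0))
d/=np.linalg.norm(d)
f=np.array([529,-214.])-100*d; print("foot",f, "centre",np.array([529,-214.])-70*d)
cam=get_calibration("scene")["pose"][:3,3]
t=cam[:2]-f;t/=np.linalg.norm(t)
for h in (32,36,40,44,48): 
  q=[proj("scene",[*(f+13*np.array([np.cos(a),np.sin(a)])),h]) for a in np.linspace(0,6.28,60)];q=np.array(q)
  print(h,"lowest rim px", (q[q[:,1].argmax()]-[270,170])*7,"centre",(q.mean(0)-[270,170])*7, "lr",(q.min(0)-[270,170])*7,(q.max(0)-[270,170])*7)
E
```

```text
[ 557.666 -152.197   12.   ]
[ 551.133 -281.238   12.   ]
[ 366.398 -142.853   12.   ]
[ 360.408 -271.776   12.   ]
yaw -0.04919292671917051 [ 458.901 -212.016   12.   ]
foot [ 429.121 -209.083] centre [ 459.085 -210.558]
32 lowest rim px [318.636 398.195] centre [314.086 367.625] lr [270.254 337.711] [359.351 398.195]
36 lowest rim px [319.206 388.138] centre [314.639 357.586] lr [270.699 327.69 ] [360.016 388.138]
40 lowest rim px [319.778 378.03 ] centre [315.195 347.497] lr [271.146 317.62 ] [360.684 378.03 ]
44 lowest rim px [320.353 367.872] centre [315.753 337.358] lr [271.596 307.5  ] [361.355 367.872]
48 lowest rim px [320.931 357.664] centre [316.315 327.169] lr [272.048 297.331] [362.03  357.664]
```

>>> carry_out([
  {"delta_pos": [0,0,0],"turn": [0,0,-0.05],"hand": 0.5},
  {"delta_pos": [0,0,0],"turn": [0,0,-0.05],"hand": 0.5},
  {"delta_pos": [0,0,0],"turn": [0,0,-0.05],"hand": 0.5},
  {"delta_pos": [0,0,0],"turn": [0,0,-0.05],"hand": 0.5},
])

```text
clock: 11.08
eef_pos: [529.3, -213.8, 162.6]
eef_rot: [3.141, 0.0, 1.255]
wrist_force: [-1.5, -5.3, 3.3]
finger_gap: 55.4
```

```bash
python3 sm.py 4
```

```text
clock 11.225 gap 55.319295641592014
F [-1.749 -5.     2.269] M [-0.904  0.252  0.102] eff6 0.1225 yaw 1.2546 j6 -0.1318 [ 529.254 -213.835  162.555]
e6 [0.123 0.122 0.123 0.123] Mz [0.061 0.136 0.108 0.101] Mzstd 0.02668493047259915
```

>>> carry_out([
  {"delta_pos": [0,0,0],"turn": [0,0,-0.05],"hand": 0.5},
  {"delta_pos": [0,0,0],"turn": [0,0,-0.05],"hand": 0.5},
  {"delta_pos": [0,0,0],"turn": [0,0,-0.05],"hand": 0.5},
  {"delta_pos": [0,0,0],"turn": [0,0,-0.05],"hand": 0.5},
])

```text
clock: 11.78
eef_pos: [529.3, -213.9, 162.7]
eef_rot: [3.141, 0.0, 1.205]
wrist_force: [-1.3, -4.4, -0.0]
finger_gap: 54.8
```

```bash
python3 sm.py 4
```

```text
clock 11.925 gap 55.16505637709051
F [-1.328 -4.705  1.735] M [-0.906  0.286  0.172] eff6 0.1463 yaw 1.2046 j6 -0.0818 [ 529.307 -213.849  162.64 ]
e6 [0.146 0.146 0.146 0.146] Mz [0.198 0.172 0.154 0.166] Mzstd 0.01615582280952786
```

>>> carry_out([
  {"delta_pos": [0,0,0],"turn": [0,0,0],"hand": 0.9},
  {"delta_pos": [0,0,0],"turn": [0,0,0],"hand": 0.9},
  {"delta_pos": [0,0,0],"turn": [0,0,0],"hand": 0.9},
  {"delta_pos": [0,0,0],"turn": [0,0,0],"hand": 0.9},
  {"delta_pos": [0,0,10],"turn": [0,0,0],"hand": 0.9},
  {"delta_pos": [0,0,30],"turn": [0,0,0],"hand": 0.9},
  {"delta_pos": [0,0,30],"turn": [0,0,0],"hand": 0.9},
  {"delta_pos": [0,0,30],"turn": [0,0,0],"hand": 0.9},
])

```text
clock: 12.98
eef_pos: [529.0, -213.5, 192.0]
eef_rot: [-3.141, -0.0, 1.201]
wrist_force: [0.8, 1.4, -0.8]
finger_gap: 84.3
```

```bash
python3 sm.py 2 w7; python3 - <<'E'
from h import *
import cv2
im=camera("scene")[:,:,::-1]
cv2.imwrite("pics/s7z.png",cv2.resize(im[110:250,210:350],None,fx=4.2,fy=4.2,interpolation=cv2.INTER_CUBIC))
E
```

```text
clock 13.025 gap 84.52108936348499
F [ 0.368  1.077 -0.415] M [-0.008 -0.064 -0.006] eff6 -0.0013 yaw 1.2009 j6 -0.0779 [ 528.928 -213.501  191.789]
e6 [-0.001 -0.001] Mz [ 0.022 -0.034] Mzstd 0.027620654216052518
```

View pics/w7.png

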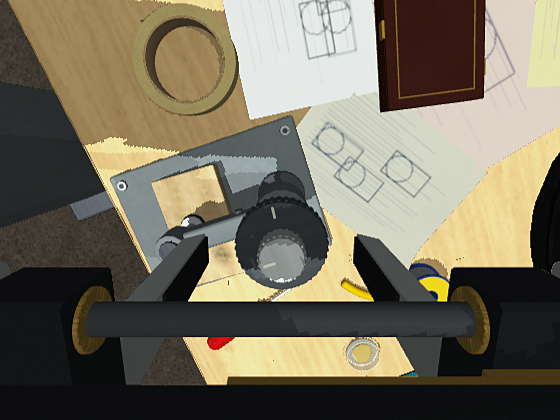

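View pics/s7z.png

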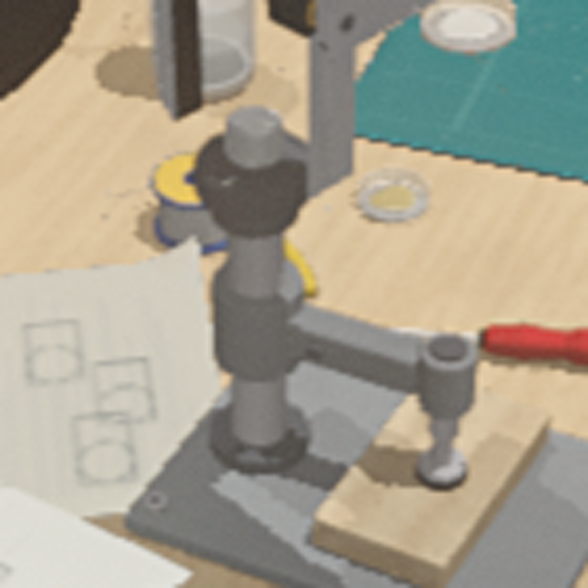

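>>> carry_out([
  {"delta_pos": [0,0,0],"turn": [0,0,0],"hand": 0.15},
  {"delta_pos": [0,0,0],"turn": [0,0,0],"hand": 0.15},
  {"delta_pos": [0,0,0],"turn": [0,0,0],"hand": 0.15},
  {"delta_pos": [0,0,0],"turn": [0,0,0],"hand": 0.15},
  {"delta_pos": [0,0,0],"turn": [0,0,0],"hand": 0.15},
  {"delta_pos": [0,0,0],"turn": [0,0,0],"hand": 0.15},
  {"delta_pos": [0,0,0],"turn": [0,0,0],"hand": 0.15},
], squeeze=45)

```text
clock: 14.0
eef_pos: [529.3, -213.7, 192.5]
eef_rot: [3.141, 0.0, 1.201]
wrist_force: [2.3, -0.3, 0.3]
finger_gap: 25.0
```

```bash
python3 sm.py 2 w8
```

```text
clock 14.05 gap 24.85502038039601
F [ 2.395 -0.754 -0.504] M [-0.181 -0.429 -0.008] eff6 0.0006 yaw 1.2008 j6 -0.0779 [ 529.297 -213.699  192.488]
e6 [0.001 0.001] Mz [-0.023  0.007] Mzstd 0.014888339923668843
```

View pics/w8.png

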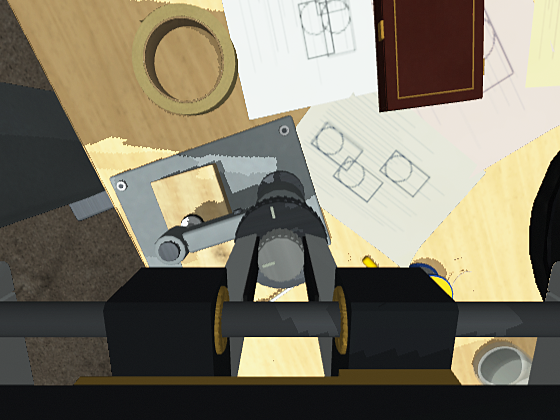

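>>> carry_out([
  {"delta_pos": [0,0,-0.3],"turn": [0,0,-0.1],"hand": 0.15},
  {"delta_pos": [0,0,-0.6],"turn": [0,0,-0.2],"hand": 0.15},
  {"delta_pos": [0,0,-0.9],"turn": [0,0,-0.3],"hand": 0.15},
  {"delta_pos": [0,0,-1.2],"turn": [0,0,-0.4],"hand": 0.15},
  {"delta_pos": [0,0,-1.5],"turn": [0,0,-0.5],"hand": 0.15},
  {"delta_pos": [0,0,-1.8],"turn": [0,0,-0.6],"hand": 0.15},
  {"delta_pos": [0,0,-1.8],"turn": [0,0,-0.6],"hand": 0.15},
])

```text
clock: 14.98
eef_pos: [529.6, -213.9, 192.4]
eef_rot: [3.139, -0.001, 0.599]
wrist_force: [-1.3, 0.2, 11.6]
finger_gap: 24.6
```

```bash
python3 sm.py 2 w9
```

```text
clock 15.025 gap 24.961531359578938
F [-1.26   0.401 11.666] M [ 0.061  0.342 -0.052] eff6 0.5118 yaw 0.5999 j6 0.5230 [ 529.63  -213.908  192.357]
e6 [0.825 0.198] Mz [-0.016 -0.088] Mzstd 0.03606915609085641
```

View pics/w9.png

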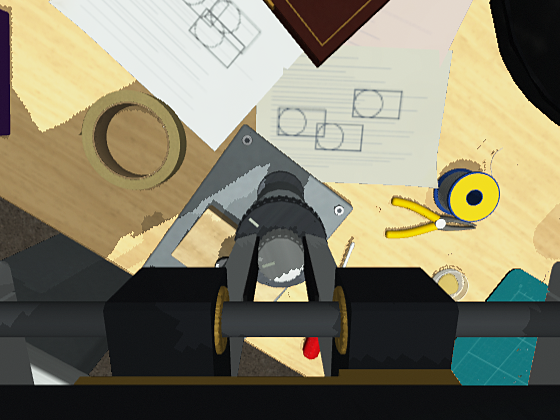

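>>> carry_out([
  {"delta_pos": [0,0,1.8],"turn": [0,0,-0.1],"hand": 0.15},
  {"delta_pos": [0,0,1.8],"turn": [0,0,-0.2],"hand": 0.15},
  {"delta_pos": [0,0,1.8],"turn": [0,0,-0.3],"hand": 0.15},
  {"delta_pos": [0,0,1.8],"turn": [0,0,-0.4],"hand": 0.15},
  {"delta_pos": [0,0,1.8],"turn": [0,0,-0.5],"hand": 0.15},
  {"delta_pos": [0,0,1.8],"turn": [0,0,-0.6],"hand": 0.15},
  {"delta_pos": [0,0,1.8],"turn": [0,0,-0.65],"hand": 0.15},
  {"delta_pos": [0,0,1.8],"turn": [0,0,-0.65],"hand": 0.15},
])

```text
clock: 16.08
eef_pos: [529.6, -214.2, 192.5]
eef_rot: [3.14, -0.001, -0.05]
wrist_force: [5.0, -4.6, -2.6]
finger_gap: 25.0
```

```bash
python3 sm.py 5 w10
```

```text
clock 16.275 gap 25.077147881633852
F [ 5.272 -4.8   -2.537] M [-0.876 -0.992  0.052] eff6 0.1789 yaw -0.0495 j6 1.1723 [ 529.614 -214.225  192.506]
e6 [0.511 0.185 0.084 0.06  0.055] Mz [0.055 0.061 0.013 0.092 0.041] Mzstd 0.025650891172013145
```

View pics/w10.png

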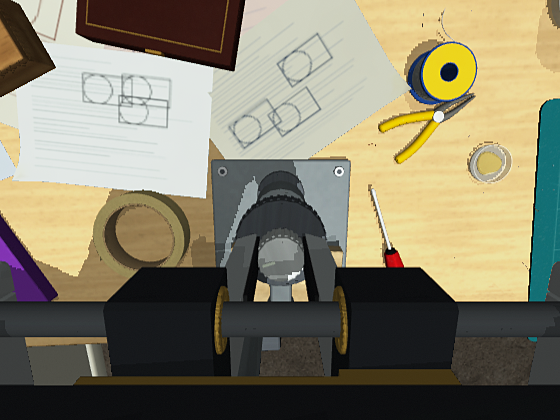

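>>> carry_out([
  {"delta_pos": [0,0,0],"turn": [0,0,0],"hand": 0.9},
  {"delta_pos": [0,0,0],"turn": [0,0,0],"hand": 0.9},
  {"delta_pos": [0,0,0],"turn": [0,0,0],"hand": 0.9},
  {"delta_pos": [0,0,0],"turn": [0,0,0],"hand": 0.9},
  {"delta_pos": [0,0,20],"turn": [0,0,0],"hand": 0.9},
  {"delta_pos": [0,0,60],"turn": [0,0,0],"hand": 0.9},
  {"delta_pos": [-20,0,110],"turn": [0,0,0],"hand": 0.9},
  {"delta_pos": [-40,0,130],"turn": [0,0,0],"hand": 0.9},
])

```text
clock: 17.32
eef_pos: [489.0, -213.7, 325.3]
eef_rot: [3.14, -0.003, -0.049]
wrist_force: [0.2, -0.4, -0.7]
finger_gap: 84.6
```

>>> carry_out([
  {"delta_pos": [-20,0,0],"turn": [0,0,0],"hand": 0.9},
  {"delta_pos": [-20,0,0],"turn": [0,0,0],"hand": 0.9},
  {"delta_pos": [-20,0,0],"turn": [0,0,0],"hand": 0.9},
])

```text
clock: 17.7
eef_pos: [469.6, -213.6, 322.2]
eef_rot: [-3.141, 0.0, -0.049]
wrist_force: [-0.2, -0.1, 0.7]
finger_gap: 84.5
```

```bash
python3 sm.py 2 w11; python3 - <<'E'
from h import *
import cv2
im=camera("scene")[:,:,::-1]
cv2.imwrite("pics/s11z.png",cv2.resize(im[110:250,210:350],None,fx=4.2,fy=4.2,interpolation=cv2.INTER_CUBIC))
im=cv2.imread("pics/w11.png")
cv2.imwrite("pics/w11z.png",cv2.resize(im[60:260,180:400],None,fx=3,fy=3,interpolation=cv2.INTER_CUBIC))
E
```

```text
clock 17.75 gap 84.4445985351044
F [ 0.119 -0.531  0.803] M [ 0.048 -0.001  0.011] eff6 -0.0036 yaw -0.0491 j6 1.1220 [ 469.669 -213.562  322.056]
e6 [-0.01   0.002] Mz [0.013 0.009] Mzstd 0.002105966944463738
```

View pics/w11z.png

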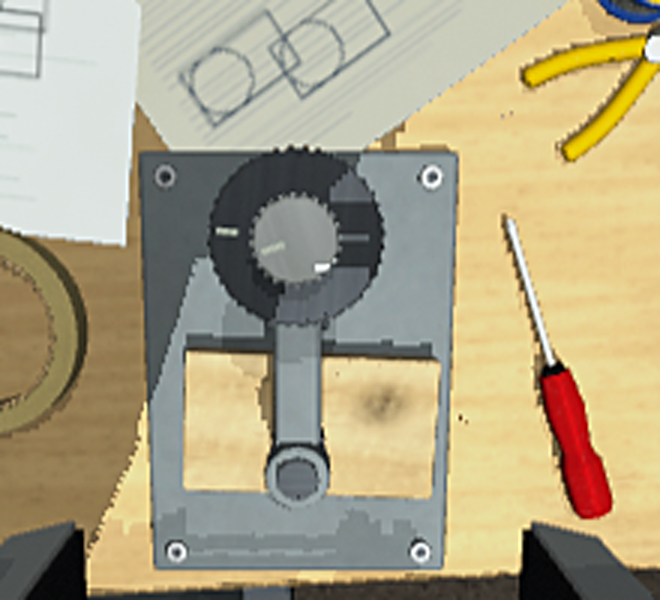

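View pics/s11z.png

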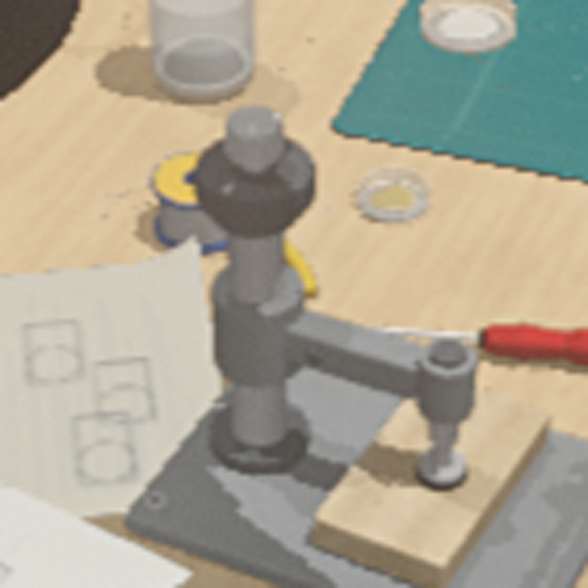

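```bash
python3 -c "
from cell import *
print(sign_off())"
```

```text
the job is handed in; nothing more can be done
None
```

The block is clamped and the job is handed in, at about 18 s of the 72 s allowed. No verdict came back.

- **Big knob:** I gripped it once and turned it about 1.30 rad clockwise, in small steps near the end. The torque felt at rest stayed between -0.02 and -0.07 N m up to 1.20 rad. It jumped to +0.12 at 1.25 rad and read +0.15 at 1.30 rad. That fits the foot resting on the block at about 16 to 18 N, and I let go there without touching the small knob first.
- **Small knob:** I turned it about 1.25 rad clockwise without slip. The wrist pictures show its mark staying put in the gripper. After release the mark shows a turn of about 71°. I estimate a clamp force of about 26 N; this is worked out from the spring figures, not measured.
- **Other checks:** The last pictures show the foot on the block and the gripper clear and raised. By eye, the block, tape roll and screwdriver look unmoved. I did not measure how far the block moved.
- **Wrong guess:** I lowered the tool during the first 0.6 rad of the small knob, expecting the knob to sink. It did not, which put about 12 N of vertical force on it. I took that out for the rest of the turn.

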